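# Pin the link arm into the fork of a bench load fixture

### The arm

A 6-joint arm with a two-finger parallel gripper is mounted at the origin on the work surface. World frame = base frame: x ahead of the robot, y to its left, z up, the work surface at z = 0. Lengths are in mm, angles in rad, forces in N, time in s.
With the tool pointing down it reaches from about 400 to 825 mm from the base axis. Payload 7 kg.
Tool frame: the origin (TCP) lies on the centre line of the jaws, within the pads' length; the fingertips stand 25 mm ahead of it and the grasp point (between the pads) lies 6 mm ahead of it (ctrl.tips_ahead is the z of the fingertips in the tool frame, in mm); z points along the fingers, y is the direction in which the jaws open and shut (so a half turn about z gives the same grasp; the last joint's range is limited). The gripper opens to 88 mm and grips with 3 to 60 N. Pads are 19 mm wide; open, the fingers measure 130 mm over their backs; the gripper's body (78 mm by 193 mm) begins 47 mm behind the grasp point.
Start: joints at [1.547, 0.359, 0.012, 0, -1.224, -0.288], TCP at [207.08, 642.428, 251.561] pointing down, gripper open.
Joint ranges: [-3.07, 3.07], [-1.43, 2.12], [-1.02, 1.25], [-3.03, 1.67], [-3.05, -0], [-3.03, 3.03]. Speed limits (rad/s): [2.39, 2.39, 3.01, 3.14, 3.14, 3.14].

### API

Orientations are given as a unit quaternion [w, x, y, z].
In Python, from workcell import ctrl gives the robot as it stands.
- The arm moves only by the tool carry_out, never from a script. Its argument "deltas" is a list of rows, each a list of 7 numbers: the shift along the tool's x, y, z in cm, then the turn, a rotation vector about the tool's x, y, z in rad, then the closure, from 0 (fully open) to 1 (shut). A call has 1 to 20 rows; each row shifts and turns the commanded pose from where the row before left it, along the tool's axes as they then stand; what a row does not reach is not made up. A row lasts 1/8 s, in which the tool goes at most 62.5 mm and 10.7 degrees, less where a joint would pass 70% of its speed; a pose out of reach is approached as far as the arm can. A call with a gripper value outside its range is refused whole. The fingers move at their own pace and stop on an object; "newtons" is the grip in N (left out, the last holds). Time passes only in rows, so rows that do not move let the fingers close. It gives the time, the measured TCP pose, the force and the opening at its end, in the units of the state.
- ctrl.get_obs(): the state, without advancing time (a new reading comes with each control period).
- ctrl.read_camera(name): name is "side" or "top" or "wrist"; returns a dict with "image" (480x640x3 uint8, red, green, blue), "depth" (480x640 float32, mm along the optical axis (not along the pixel's ray), 0 where there is no reading), "fx", "fy", "cx", "cy" (pixels), "dist_coeffs" ([k1, k2, p1, p2, k3] as OpenCV has them; the pictures are not rectified), "R" (3x3) and "t" (3): a world point X has camera coordinates R X + t; the wrist camera has in their place "T_tool_cam" (4x4, takes a point from camera to tool coordinates, whose origin is the TCP and whose axes are the flange's). Camera axes: x right, y down, z forward; pixel columns grow to the right and rows downward; lengths in mm; the calibration is good to about 2 mm. A picture is of the moment at which its call begins: read the wrist's pose just before it.
- ctrl.sign_off(): hands the job in, once; it reports no verdict.
Trained networks look in a picture, given as the dict that the camera call returned (one of the last four; its "shot" number tells which), for a name from the list of things; names that differ only in an ending like _2 or _b are one class to them, and where a whole thing is asked for, a point or a joint stands for the part that bears it (a point fixed in the world has none). Each returns a list of dicts, best first, with "score" (0 to 1); they miss things now and then, are a little off and sometimes report something else, mostly with a low value. They report only what shows in the picture. A call takes as long as a camera call. They do not tell look-alikes from the thing itself.
- ctrl.search_frame(query, picture): "pixel" ([column, row] in pixels, amid what is visible of it).
- ctrl.trace(query, picture): "region" (480x640 bool, what is visible of it) and "pixel" ([column, row] in pixels, amid what is visible of it).
- ctrl.place_of(query, picture): "pixel" ([column, row] in pixels: a listed point, or the origin of a listed thing).
The state is a dict: "clock": time; "joint_positions": joint angles; "joint_vel": joint speeds; "effort": joint torques, N m; "ee_pos": TCP position; "tcp_rot": TCP orientation; "ft_force": force on the tool from outside, world axes, zero at the start; "torque": the same for the moment, N m; "finger_gap": opening from 0.0 (shut) to 1.0 (fully open).
Only numpy, scipy, OpenCV 4.12 (cv2) and the standard library are available. Lean on these libraries where they do the work, as an engineer would, in place of code of your own. Each camera call takes 0.05 s, during which the arm holds its last target.

### The job

Swing the fixture's link arm fully into its fork, until it meets its stop and the holes line up. Then take the slimmer of the two headed pins from its stand and push it down through fork and arm until its collar sits flush on the fork, and let go. Leave the fat pin in its stand and do not knock the jar, the cup or the loose rings about.

Things in the scene. Friction and masses are not known exactly. Their poses are not given: they have to be found in the camera images.
- fixture: Fixed load fixture: grey base plate 130 x 280 x 10 mm, aluminium fork at its +y end, hinge post 170 mm from the fork hole at y = -170 mm. Fork: two level jaws 50 x 56 x 15 mm, tops at 60 and 95 mm height, 20 mm gap open to -x and both y sides, closed at +x. Origin: on the table under the hole axis; z up, -x roughly towards the robot, yaw varies.
- fork_hole (a point): Centre of the fork's vertical hole at the upper jaw's top face, 95 mm above the table; axes as the fixture. Both jaws' holes: 23 mm diameter, square-edged. A spring ball in the upper one presses sideways on the pin with about 5 N: the pin does not drop in by its weight but needs a steady push of about 5 to 15 N all the way.
- link (a joint): Angle of the steel link arm about the vertical hinge post, rad. 0: fully in the fork, at its hard stop, holes aligned, the arm along the fixture's +y. Positive: swung out towards the fixture's -x (limit 1.0). Moved by its handle; stays where it is left (friction about 0.2 N m).
- link_handle (a point): Top centre of the black upright round handle on the link arm: 20 mm diameter, 50 mm tall, from 78 to 128 mm above the table (this point at 128). It lies 90 mm from the hinge axis, 80 mm short of the eye.
- link_eye (a point): Centre of the 23 mm hole in the arm's flat end (42 x 42 mm, 16 mm thick, 62 to 78 mm above the table), at its top face, 170 mm from the hinge axis.
- pin: Slim steel headed pin, 115 mm long: shank 20 mm diameter, 75 mm long, its last 15 mm tapered to 8 mm; collar 40 mm diameter, 5 mm thick; round head 30 mm diameter, 35 mm tall, to grip. About 0.25 kg. Origin: centre of the collar's underside; z up out of the head. Stands in a black stand 64 x 64 x 90 mm, collar resting on its top; needs 75 mm of rise to clear it.
- fat_pin: The fat steel headed pin, too thick for the fork: shank 30 mm, collar 50 mm, head 40 mm diameter, lengths as the slim one. Origin: centre of the collar's underside. It stands in another such stand and stays there.
- jar: Closed jar, 64 mm diameter, 85 mm tall, to be left alone. Origin: centre of its underside.
- cup: Grey open cup, 70 mm wide, 80 mm tall, to be left alone. Origin: centre of its underside.
- spacer: Loose aluminium ring on the table, 52 mm wide, 12 mm tall, to be left alone. Origin: centre of its underside.
- collar: Loose dark steel ring on the table, 60 mm wide, 20 mm tall, to be left alone. Origin: centre of its underside.
Things that resemble listed ones, but are neither listed nor needed, are in the scene too. What is shaped like the pin but orange, red or turquoise is not meant.

How it is judged:
By the outcome, as a careful person would: the job done as asked, in the order asked, and still so for the second after the job is handed in, with the robot touching nothing.
It also fails if it takes over 64 s, if anything falls off the work surface, if the arm or the gripper's body presses on something with over 40 N, if the wrist force passes 120 N, or if a joint passes its speed limit or range.

## Working session

There is one attempt and no reset: what is moved stays moved. The work goes in short steps, Python scripts to look and compute and a tool call to move; the robot and the scene stay as the last step left them, time stands still between calls to the robot, and variables do not carry over. Pictures are saved under pics/ and viewed, and the job is handed in when it is done.

Besides the shell and the picture viewer there is one more tool, called after "Emit:" as a command line: name --pt "numbers of a row" for each row, then --argument value for the rest. carry_out: Moves the arm, as the interface text tells. Its arguments: {"type":"object","properties":{"deltas":{"type":"array","items":{"type":"array","items":{"type":"number"}}},"newtons":{"type":"number"}},"required":["deltas"]}

```bash
mkdir -p pics; ls; python3 - <<'E'
from workcell import ctrl
import cv2,pickle
o=ctrl.get_obs();print(o, ctrl.tips_ahead)
for n in ["side","top","wrist"]:
    c=ctrl.read_camera(n)
    cv2.imwrite(f"pics/{n}0.png",c["image"][:,:,::-1])
    pickle.dump((o,c),open(f"{n}0.pkl","wb"))
    print(n,{k:v for k,v in c.items() if k not in("image","depth")})
E
```

```text
pics
{'clock': 0.0, 'joint_positions': array([ 1.54707134e+00,  3.59395599e-01,  1.10453505e-02, -3.35866297e-04,
       -1.22411648e+00, -2.88111936e-01]), 'joint_vel': array([-7.20438748e-04,  6.10778294e-04, -3.96936722e-05, -1.09036831e-03,
        8.59969736e-05, -6.44074308e-05]), 'effort': array([-3.94483031e-04, -5.82716274e+01,  2.93054366e+01,  6.99729323e+00,
        7.06183855e-03, -1.61405947e-04]), 'ee_pos': array([206.97676885, 642.00160649, 250.61372411]), 'tcp_rot': array([ 8.48724522e-04,  9.87860082e-01, -1.55343927e-01, -4.64301621e-05]), 'ft_force': array([ 1.12171578,  0.52892463, -0.06113123]), 'torque': array([ 0.02055071, -0.04607812, -0.02068742]), 'finger_gap': 0.9991058117299886} 25.0
side {'fx': 506.50959238682185, 'fy': 506.50959238682185, 'cx': 321.8561810663789, 'cy': 239.3404825741049, 'dist_coeffs': array([0.0414911, 0.       , 0.       , 0.       , 0.       ]), 'R': array([[ 0.87410855, -0.48546241, -0.01613976],
       [-0.33567796, -0.57972761, -0.74245284],
       [ 0.35107627,  0.65440214, -0.66970389]]), 't': array([-548.45960211,  208.29396774
[... 309 characters left out ...]
5119, -0.1243567 ],
       [ 0.12424091, -0.00816909, -0.99221846]]), 't': array([-120.96986113,  577.59302998, 1123.15135259]), 'shot': 2}
wrist {'fx': 413.20007703162065, 'fy': 413.20007703162065, 'cx': 317.7612300680826, 'cy': 236.76976905473344, 'dist_coeffs': array([0.02619965, 0.        , 0.        , 0.        , 0.        ]), 'T_tool_cam': array([[-1.08306276e-03, -9.61795156e-01, -2.73767977e-01,
         7.40495103e+01],
       [ 9.99999005e-01, -7.94138444e-04, -1.16618160e-03,
         1.16415678e+00],
       [ 9.04218143e-04, -2.73768967e-01,  9.61795059e-01,
        -1.33944405e+02],
       [ 0.00000000e+00,  0.00000000e+00,  0.00000000e+00,
         1.00000000e+00]]), 'shot': 3}
```

View pics/side0.png

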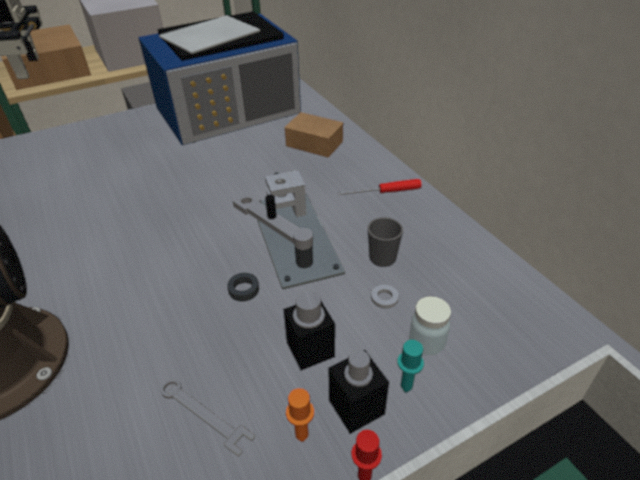

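View pics/top0.png

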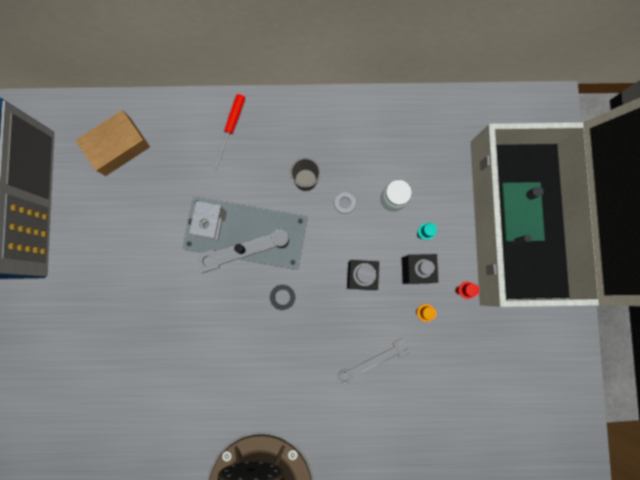

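View pics/wrist0.png

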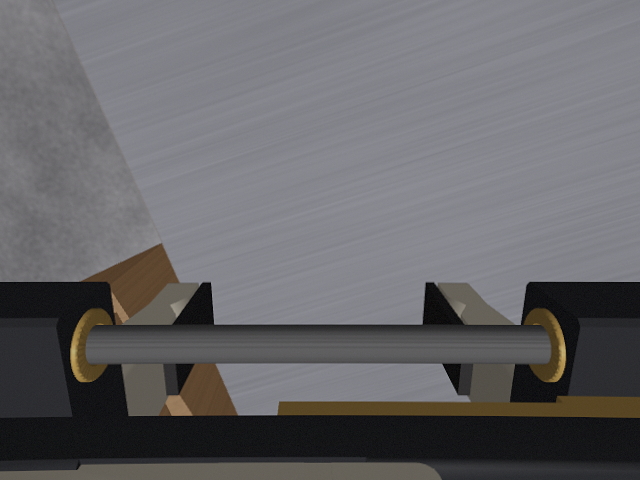

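The top view shows the fixture at (245,232), with its fork at (207,220), hinge at (281,238) and handle at (240,249). Two grey pins stand in black stands at (365,273) and (425,267). In the side view these pins are at (308,310) and (358,370). The orange, red and turquoise look-alikes are not meant. Next I measure.

```bash
cat > h.py <<'E'
import numpy as np,cv2,pickle
from scipy.spatial.transform import Rotation as Ro
from workcell import ctrl
def K(c): return np.array([[c["fx"],0,c["cx"]],[0,c["fy"],c["cy"]],[0,0,1]])
def und(c,px): return cv2.undistortPoints(np.array([[px]],float),K(c),c["dist_coeffs"])[0,0]
def ext(c,o=None):
    if "R" in c: return np.array(c["R"]),np.array(c["t"])
    T=np.eye(4); T[:3,:3]=Ro.from_quat(o["tcp_rot"],scalar_first=True).as_matrix(); T[:3,3]=o["ee_pos"]
    W=np.linalg.inv(T@c["T_tool_cam"]); return W[:3,:3],W[:3,3]
def ray(c,px,o=None):
    R,t=ext(c,o); d=R.T@np.r_[und(c,px),1]; return -R.T@t,d
def atz(c,px,z,o=None):
    p,d=ray(c,px,o); return p+d*(z-p[2])/d[2]
def tri(vs):
    A=np.zeros((3,3));b=np.zeros(3)
    for c,px,o in vs:
        p,d=ray(c,px,o);d=d/np.linalg.norm(d);M=np.eye(3)-np.outer(d,d);A+=M;b+=M@p
    X=np.linalg.solve(A,b)
    res=[np.linalg.norm((np.eye(3)-np.outer(d/np.linalg.norm(d),d/np.linalg.norm(d)))@(X-p)) for p,d in (ray(*v) for v in vs)]
    return X,res
def proj(c,X,o=None):
    R,t=ext(c,o); return cv2.projectPoints(np.array([X],float),cv2.Rodrigues(R)[0],t,K(c),c["dist_coeffs"])[0][0,0]
def dep(c,px,o=None):
    u,v=int(round(px[0])),int(round(px[1]));z=np.median(c["depth"][v-1:v+2,u-1:u+2]);R,t=ext(c,o)
    return R.T@(np.r_[und(c,px),1]*z-t)
def snap(n,tag=None):
    o=ctrl.get_obs();c=ctrl.read_camera(n)
    if tag: cv2.imwrite(f"pics/{tag}.png",c["image"][:,:,::-1]);pickle.dump((o,c),open(tag+".pkl","wb"))
    return o,c
E
python3 - <<'E'
from h import *
os,cs=snap("side","side1");ot,ct=snap("top","top1")
np.set_printoptions(precision=1,suppress=True)
for q in ["fixture","fork_hole","link_handle","link_eye","pin","fat_pin","jar","cup","spacer","collar"]:
    a=ctrl.place_of(q,cs)[:5];b=ctrl.place_of(q,ct)[:5]
    print(q)
    for n,l,c in(("s",a,cs),("t",b,ct)):
        for x in l: print("  ",n,np.round(x["score"],2),np.array(x["pixel"]),dep(c,x["pixel"]))
    if a and b:
        print("  tri",*tri([(cs,a[0]["pixel"],None),(ct,b[0]["pixel"],None)]))
# heights by depth on the grey pins
for px in [(425,267),(365,273)]: print(dep(ct,px))
for px in [(358,360),(308,300)]: print(dep(cs,px))
print(ctrl.get_obs()["clock"])
im=cs["image"][270:440,260:450];cv2.imwrite("pics/crop_s.png",cv2.resize(im,None,fx=4,fy=3.5,interpolation=2)[:,:,::-1])
im=ct["image"][190:310,170:450];cv2.imwrite("pics/crop_t.png",cv2.resize(im,None,fx=2.8,fy=2.8,interpolation=2)[:,:,::-1])
E
```

```text
fixture
   s 0.73 [283.9 215.7] [585.6  98.7   9.7]
   t 0.9 [209.  230.8] [577.  100.5  94. ]
  tri [592.6 120.7  -9.2] [np.float64(2.043952919027176), np.float64(2.0439529190269843)]
fork_hole
   s 0.77 [280.3 181.8] [592.9 119.9  86.2]
   t 0.78 [206.  221.6] [604.  116.1  52.1]
   t 0.67 [210.2 230.3] [578.   97.7  94.5]
   t 0.57 [238.6 247.2] [536.1  30.1 128.3]
  tri [593.3 108.8  93.9] [np.float64(4.615040928058404), np.float64(4.615040928058486)]
link_handle
   s 0.84 [269.9 198.2] [529.4  26.9 127.8]
   t 0.77 [235.7 248.2] [534.1  36.4 127.4]
  tri [534.3  37.9 118.7] [np.float64(0.6844756201923181), np.float64(0.684475620192389)]
link_eye
   s 0.86 [245.4 200.3] [509.3 119.4  68.7]
   t 0.79 [208.4 263.1] [511.8 120.2   0.1]
  tri [505.4 104.2  80.6] [np.float64(0.9703416920599238), np.float64(0.9703416920598734)]
pin
   s 0.95 [411.4 360.9] [ 557.9 -395.6  100.1]
   s 0.87 [355.6 376.2] [ 471.8 -381.1  107. ]
   s 0.86 [301.7 410.1] [ 382.7 -389.2  106.7]
   s 0.6 [243.3 198.3] [505.2 119.   75.9]
   s 0.56 [367.2 455.5] [ 426.2 -481.3  103.6]
   t 0.78 [417.9 266.5] [ 4
[... 741 characters left out ...]
0.94 [304.8 181.4] [ 705.5 -112.5    7.5]
   t 0.54 [207.3 223. ] [607.  121.8   9.9]
  tri [ 705.9 -112.     1.4] [np.float64(1.047976561669121), np.float64(1.0479765616690635)]
spacer
   s 0.85 [383.8 296.8] [ 648.1 -204.3    0.6]
   t 0.73 [211.3 230.7] [577.1  95.4  94. ]
   t 0.65 [348.1 204.1] [ 649.3 -216.6    0.7]
  tri [ 725.7   94.1 -307.8] [np.float64(124.69555497069275), np.float64(124.69555497069288)]
collar
   s 0.67 [244.6 288.9] [426.7 -53.9   0.7]
   t 0.92 [283.9 299.4] [423.1 -59.    0.4]
  tri [424.1 -59.6   7.3] [np.float64(1.0269299558123695), np.float64(1.0269299558123974)]
[ 487.3 -366.4  129.5]
[ 476.7 -238.3  129.3]
[ 479.9 -373.2  129.9]
[ 470.7 -242.2  130.2]
1.25
```

View pics/crop_s.png

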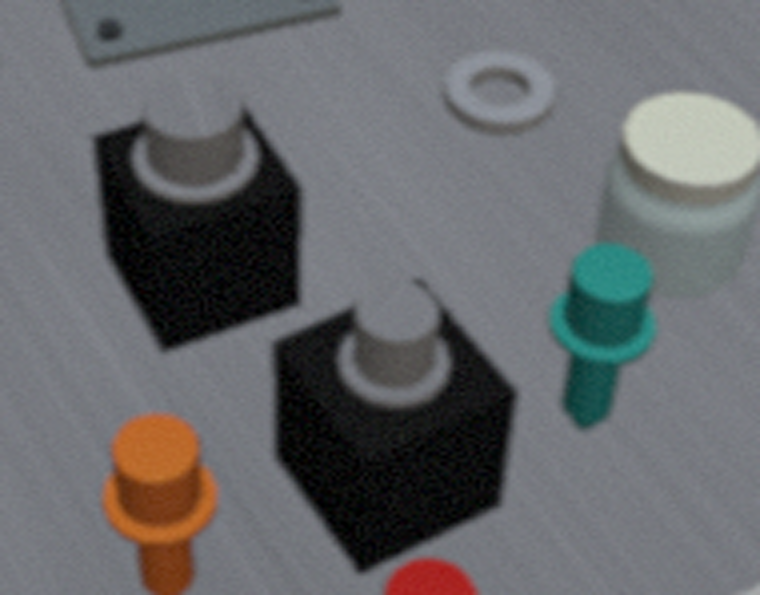

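View pics/crop_t.png

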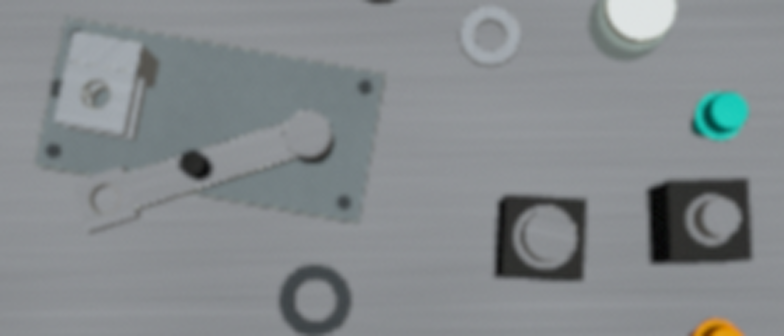

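The slim pin is the one at top (425,267), side (358,370). Its head and collar are clearly smaller than those of the fat pin at top (365,273), side (308,310). The crops confirm this. Now I refine the fixture geometry and plan the first transit.

```bash
python3 - <<'E'
from h import *
np.set_printoptions(precision=1,suppress=True)
os,cs=pickle.load(open("side1.pkl","rb"));ot,ct=pickle.load(open("top1.pkl","rb"))
f=lambda p:(p[0]/2.8+170-.5+.18,p[1]/2.8+190-.5+.18)
for n,p,z in [("hole",(96,94),95),("eye",(105,199),78),("handle",(195,165),128),("hinge",(305,133),90)]:
    print(n,atz(ct,f(p),z),dep(ct,f(p)))
cor=[atz(ct,f(p),10) for p in [(65,20),(383,72),(358,225),(37,165)]]
print(np.array(cor));print("yaw",[np.arctan2(*(-(a-b)[:2]*[1,-1])) for a,b in [(cor[0],cor[1]),(cor[3],cor[2])]],"center",np.mean(cor,0))
g=lambda p:(p[0]/4+260-.5,p[1]/3.5+270-.5)
print("pin top s",atz(cs,g((398,312)),130),"t",atz(ct,f((718,216)),130))
print("collar s",atz(cs,g((394,362)),95),"t",atz(ct,f((712,219)),95))
# side pts
im=cs["image"][160:300,215:355];cv2.imwrite("pics/crop_s2.png",cv2.resize(im,None,fx=4,fy=4,interpolation=2)[:,:,::-1])
E
```

```text
hole [593.9 111.6  95. ] [600.1 120.5  53.2]
eye [511.8 107.2  78. ] [517.6 123.4  -1.2]
handle [533.1  28.6 128. ] [533.1  28.5 128.1]
hinge [560.8 -53.2  90. ] [561.4 -52.8  85. ]
[[ 671.2  157.    10. ]
 [ 621.7 -115.3   10. ]
 [ 491.4  -92.3   10. ]
 [ 546.5  179.    10. ]]
yaw [np.float64(-0.1796155829381588), np.float64(-0.20060913258876623)] center [582.7  32.1  10. ]
pin top s [ 482.2 -372.1  130. ] t [ 487.6 -368.7  130. ]
collar s [ 482.  -371.8   95. ] t [ 487.2 -372.1   95. ]
```

View pics/crop_s2.png

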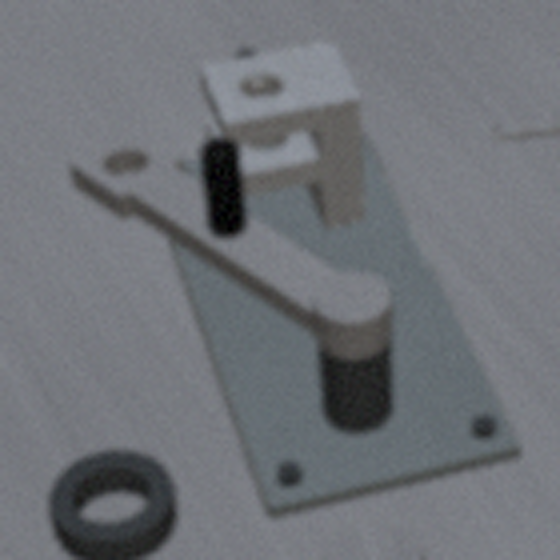

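```bash
cat >> h.py <<'E'
def rows(p1,n,yaw1=None,o=None,clo=0.):
    """rows in tool frame for straight line, tool kept down; yaw = angle of tool x"""
    o=o or ctrl.get_obs(); p0=np.array(o["ee_pos"]);R=Ro.from_quat(o["tcp_rot"],scalar_first=True)
    x=R.as_matrix()[:,0];y0=np.arctan2(x[1],x[0]); yaw1=y0 if yaw1 is None else yaw1
    dy=(yaw1-y0+np.pi)%(2*np.pi)-np.pi
    # target rotation: tool exactly down
    c,s=np.cos(yaw1),np.sin(yaw1);R1=Ro.from_matrix(np.array([[c,s,0],[s,-c,0],[0,0,-1]]).T.reshape(3,3) if 0 else np.array([[c,s,0],[s,-c,0],[0,0,-1]]))
    rv=(R.inv()*R1).as_rotvec()
    step=Ro.from_rotvec(rv/n);d=(np.array(p1)-p0)/n/10
    out=[]
    for i in range(n):
        out.append([round(float(v),2) for v in R.inv().apply(d)]+[round(float(v),3) for v in rv/n]+[clo]);R=R*step
    print("yaw0",y0,"turn",rv);print(str(out).replace(" ",""))
E
python3 - <<'E'
from h import *
cs=pickle.load(open("side1.pkl","rb"))[1]
for n,p,z in [("hole",(263,85),95),("eye",(128,161),78),("handle",(221,145),128),("hinge",(353,290),85)]:
    print(n,atz(cs,(p[0]/4+214.6,p[1]/4+159.6),z))
rows([520,20,262],14,-1.76)
E
```

```text
hole [589.77764513 111.59472229  95.        ]
eye [508.32766658 107.84804459  78.        ]
handle [532.32942368  33.53899101 128.        ]
hinge [559.67825205 -49.63619452  85.        ]
yaw0 -0.31173225354854306 turn [-2.34579706e-05  7.41379558e-06  1.44826775e+00]
[[3.49,3.55,-0.07,-0.0,0.0,0.103,0.0],[3.84,3.17,-0.07,-0.0,0.0,0.103,0.0],[4.15,2.75,-0.07,-0.0,0.0,0.103,0.0],[4.41,2.31,-0.07,-0.0,0.0,0.103,0.0],[4.62,1.84,-0.07,-0.0,0.0,0.103,0.0],[4.79,1.36,-0.07,-0.0,0.0,0.103,0.0],[4.9,0.85,-0.07,-0.0,0.0,0.103,0.0],[4.96,0.34,-0.07,-0.0,0.0,0.103,0.0],[4.97,-0.17,-0.07,-0.0,0.0,0.103,0.0],[4.93,-0.68,-0.07,-0.0,0.0,0.103,0.0],[4.83,-1.19,-0.07,-0.0,0.0,0.103,0.0],[4.68,-1.68,-0.07,-0.0,0.0,0.103,0.0],[4.48,-2.16,-0.07,-0.0,0.0,0.103,0.0],[4.24,-2.61,-0.07,-0.0,0.0,0.103,0.0]]
```

Emit:
carry_out --pt "3.5 3.5 -0.07 0 0 0.103 0" --pt "3.8 3.2 -0.07 0 0 0.103 0" --pt "4.1 2.7 -0.07 0 0 0.103 0" --pt "4.4 2.3 -0.07 0 0 0.103 0" --pt "4.6 1.8 -0.07 0 0 0.103 0" --pt "4.8 1.4 -0.07 0 0 0.103 0" --pt "4.9 0.85 -0.07 0 0 0.103 0" --pt "5.0 0.35 -0.07 0 0 0.103 0" --pt "5.0 -0.2 -0.07 0 0 0.103 0" --pt "4.9 -0.7 -0.07 0 0 0.103 0" --pt "4.8 -1.2 -0.07 0 0 0.103 0" --pt "4.7 -1.7 -0.07 0 0 0.103 0" --pt "4.5 -2.2 -0.07 0 0 0.103 0" --pt "4.2 -2.6 -0.07 0 0 0.103 0" --pt "0 0 0 0 0 0 0" --pt "0 0 0 0 0 0 0"

```text
clock: 3.25
ee_pos: [522.3, 22.2, 261.2]
tcp_rot: [-0.0, -0.639, 0.769, 0.0]
ft_force: [-0.3, -0.0, -0.3]
finger_gap: 0.998
```

```bash
python3 - <<'E'
from h import *
o,c=snap("wrist","w2")
for k in("clock","ee_pos","tcp_rot","joint_positions","ft_force"):print(k,o[k])
for q in ["fork_hole","link_handle","link_eye"]:
    for x in ctrl.place_of(q,c)[:3]: print(q,x,dep(c,x["pixel"],o))
E
```

```text
clock 3.25
ee_pos [522.327852    22.23293124 261.24979667]
tcp_rot [-7.51387551e-05 -6.39384237e-01  7.68887367e-01  9.84186201e-05]
joint_positions [ 4.18073912e-01  1.00751774e-01 -3.05099880e-01 -1.61627136e-04
 -1.16514285e+00 -6.01412133e-01]
ft_force [-0.27302968 -0.02294304 -0.29947769]
link_handle {'pixel': [305.7, 246.3], 'score': 0.59} [531.88861958  28.28098231 129.04791635]
link_eye {'pixel': [349.8, 315.1], 'score': 0.63} [512.04194469 149.22967795   1.03006073]
```

View pics/w2.png

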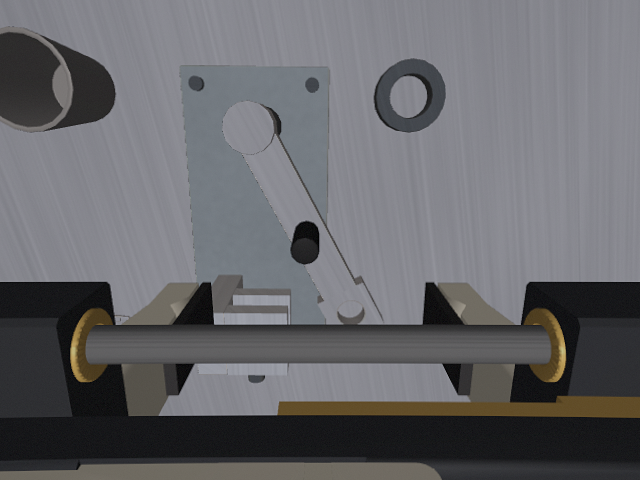

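The wrist view shows the handle top at (305,251), the hinge cap at (248,127), the eye at (350,312), and the fork at (250,335) partly hidden.

```bash
python3 - <<'E'
from h import *
np.set_printoptions(precision=1,suppress=True)
o,c=pickle.load(open("w2.pkl","rb"))
print("handle",atz(c,(305.3,250.5),128,o),dep(c,(305,251),o))
print("hinge",dep(c,(248,127),o),"eye",atz(c,(351,311),78,o))
# plate outline: edges at z 10
a,b,d,e=[atz(c,p,10,o) for p in [(181,67),(329,68),(194,258),(326,240)]]
print(a,b,d,"yaw",np.arctan2(-(d-a)[0],(d-a)[1]),np.arctan2((a-b)[1],(a-b)[0]))
for p in [(183,66)]: pass
E
```

```text
handle [532.8  31.5 128. ] [533.   31.4 129.2]
hinge [559.1 -54.9  87. ] eye [509.8 106.5  78. ]
[ 616.9 -114.6   10. ] [491.5 -90.8  10. ] [652.3  55.7  10. ] yaw -0.20506271589470218 -0.18778207156216473
```

```bash
python3 - <<'E'
from h import *
o=ctrl.get_obs()
rows([532.8,31.2,200],2,-1.765)
o["ee_pos"]=np.array([532.8,31.2,200]);rows([532.8,31.2,112],3,None,o)
# arc
h=np.array([559.5,-53.5]);P=[h+90*np.array([-np.sin(a),np.cos(a)]) for a in np.linspace(.302,-.195,6)]
x=np.array([np.cos(-1.765),np.sin(-1.765)]);y=np.array([x[1],-x[0]])
for a,b in zip(P,P[1:]): d=(b-a)/10;print(b,np.round([d@x,d@y],2))
E
```

```text
yaw0 -1.7518520137394293 turn [-0.0003136   0.00031298  0.01314794]
[[-0.48,-0.45,3.08,-0.0,0.0,0.007,0.0],[-0.48,-0.45,3.08,-0.0,0.0,0.007,0.0]]
yaw0 -1.7518520137394293 turn [-3.15652731e-04  3.10911676e-04 -4.90700606e-08]
[[0.0,0.0,2.93,-0.0,0.0,-0.0,0.0],[0.0,0.0,2.93,-0.0,0.0,-0.0,0.0],[0.0,0.0,2.93,-0.0,0.0,-0.0,0.0]]
[541.39048534  34.6592053 ] [-0.39 -0.81]
[550.22847779  36.0211644 ] [-0.3  -0.84]
[559.15800082  36.4993502 ] [-0.22 -0.87]
[568.09090015  36.08904193] [-0.13 -0.88]
[576.93898815  34.79429026] [-0.04 -0.89]
```

Emit:
carry_out --pt "-0.5 -0.5 3.0 0 0 0.007 0" --pt "-0.5 -0.4 3.1 0 0 0.007 0.3" --pt "0 0 2.9 0 0 0 0.3" --pt "0 0 2.9 0 0 0 0.3" --pt "0 0 2.9 0 0 0 0.3" --pt "0 0 0 0 0 0 0.4" --pt "0 0 0 0 0 0 1" --pt "0 0 0 0 0 0 1" --pt "0 0 0 0 0 0 1" --pt "0 0 0 0 0 0 1" --newtons 12

```text
clock: 4.7
ee_pos: [533.3, 30.7, 113.9]
tcp_rot: [0.0, -0.634, 0.773, -0.0]
ft_force: [-1.6, 1.1, 4.1]
finger_gap: 0.227
```

Emit:
carry_out --pt "-0.39 -0.81 0 0 0 0 1" --pt "-0.3 -0.84 0 0 0 0 1" --pt "-0.22 -0.87 0 0 0 0 1" --pt "-0.13 -0.88 0 0 0 0 1" --pt "-0.02 -0.45 0 0 0 0 1" --pt "0 0 0 0 0 0 1"

```text
clock: 5.45
ee_pos: [573.4, 34.0, 113.3]
tcp_rot: [0.0, -0.634, 0.773, 0.0]
ft_force: [-0.4, 4.6, -0.8]
finger_gap: 0.225
```

Emit:
carry_out --pt "0 -0.2 0 0 0 0 1" --pt "0 -0.2 0 0 0 0 1" --pt "0 -0.2 0 0 0 0 1" --pt "0 0 0 0 0 0 1"

```text
clock: 5.95
ee_pos: [576.7, 33.1, 113.2]
tcp_rot: [-0.001, -0.634, 0.773, 0.001]
ft_force: [-10.3, 10.6, 6.9]
finger_gap: 0.222
```

Emit:
carry_out --pt "-0.1 -0.1 0 0 0 0 1" --pt "0 -0.1 0 0 0 0 1" --pt "0 0 0 0 0 0 1"

```text
clock: 6.32
ee_pos: [576.9, 33.2, 113.1]
tcp_rot: [-0.003, -0.634, 0.773, 0.002]
ft_force: [-18.4, 9.9, 13.4]
finger_gap: 0.225
```

```bash
python3 - <<'E'
from h import *
np.set_printoptions(precision=1,suppress=True)
o,c=snap("wrist","w3");ot,ct=snap("top","t3")
print(o["ee_pos"],o["ft_force"],o["torque"],o["clock"])
cv2.imwrite("pics/t3c.png",cv2.resize(ct["image"][180:300,160:320],None,fx=5,fy=5,interpolation=2)[:,:,::-1])
E
```

```text
[576.9  33.2 113.1] [-18.4   9.9  13.4] [ 3.6  6.3 -0.1] 6.325
```

View pics/w3.png

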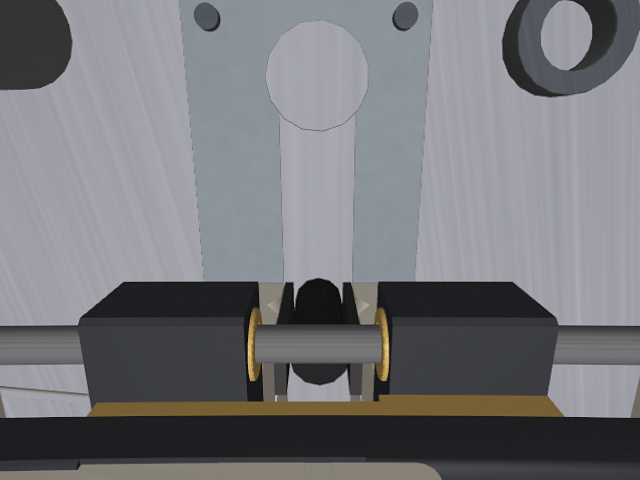

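View pics/t3c.png

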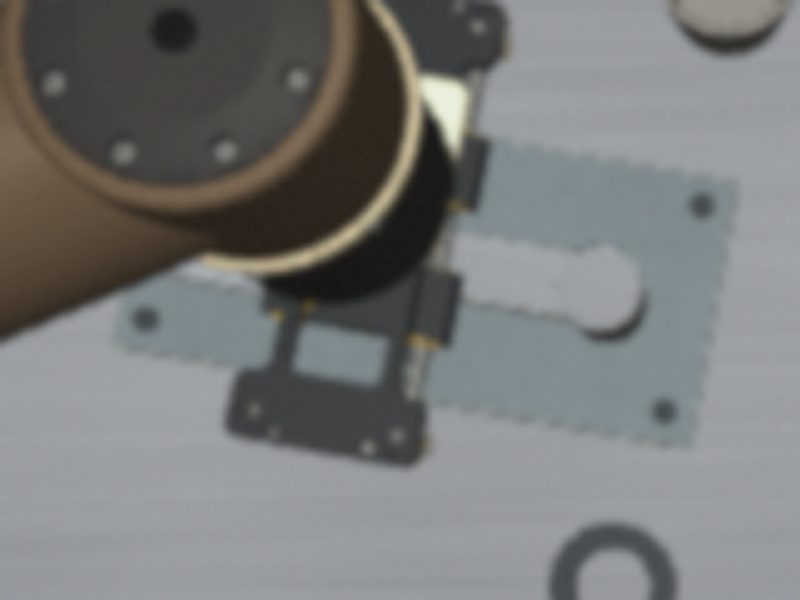

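Emit:
carry_out --pt "0 0.2 0 0 0 0 1" --pt "0 0 0 0 0 0 0.3" --pt "0 0 0 0 0 0 0.3" --pt "0 0 0 0 0 0 0.3" --pt "0 0 -2 0 0 0 0.3" --pt "0 0 -5 0 0 0 0.3" --pt "0 0 -5 0 0 0 0.3" --pt "5 0 -3 0 0 0 0.3" --pt "5 0 0 0 0 0 0.3" --pt "0 0 0 0 0 0 0.3"

```text
clock: 7.68
ee_pos: [558.8, -67.5, 264.0]
tcp_rot: [0.0, -0.633, 0.774, -0.0]
ft_force: [-0.7, -0.2, -0.4]
finger_gap: 0.699
```

```bash
python3 - <<'E'
from h import *
np.set_printoptions(precision=2,suppress=True)
o,c=snap("wrist","w4");ot,ct=snap("top","t4");os,cs=snap("side","s4")
print(o["ee_pos"],o["tcp_rot"],o["ft_force"],o["clock"])
cv2.imwrite("pics/t4c.png",cv2.resize(ct["image"][180:300,160:320],None,fx=5,fy=5,interpolation=2)[:,:,::-1])
cv2.imwrite("pics/s4c.png",cv2.resize(cs["image"][150:290,210:390],None,fx=4,fy=4,interpolation=2)[:,:,::-1])
E
```

```text
[558.85 -67.45 264.01] [ 0.   -0.63  0.77 -0.  ] [-0.71 -0.24 -0.38] 7.675
```

View pics/w4.png

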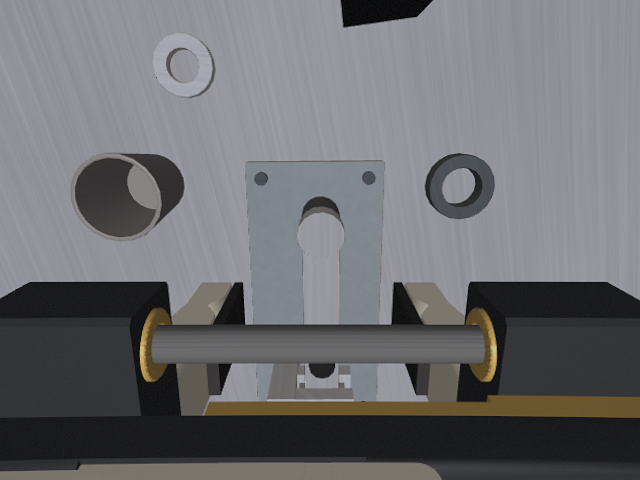

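View pics/t4c.png

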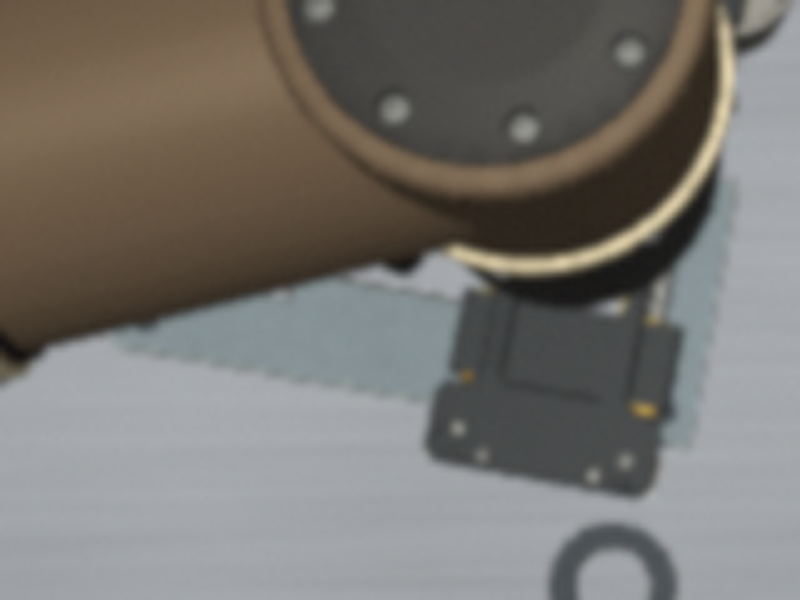

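View pics/s4c.png

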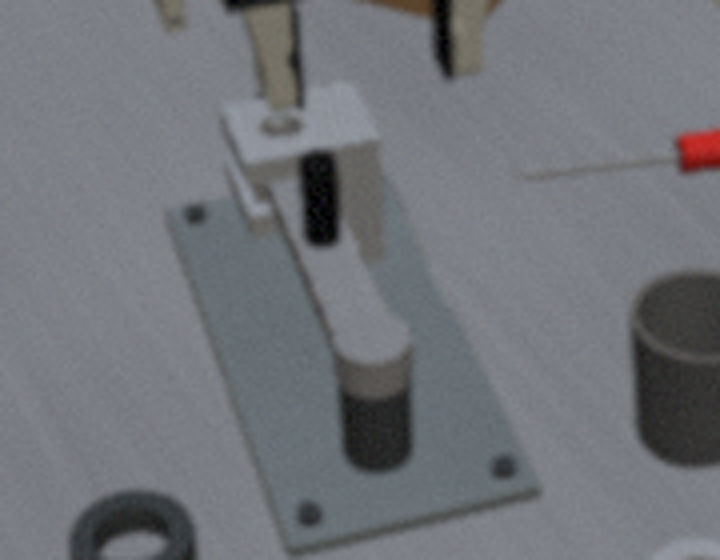

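```bash
python3 - <<'E'
from h import *
rows([608,195,250],6,-1.766)
E
```

```text
yaw0 -1.768400988975246 turn [ 9.60143472e-05 -2.78812241e-05 -2.40099032e-03]
[[-4.41,0.06,0.22,0.0,-0.0,-0.0,0.0],[-4.41,0.06,0.22,0.0,-0.0,-0.0,0.0],[-4.41,0.06,0.22,0.0,-0.0,-0.0,0.0],[-4.41,0.05,0.22,0.0,-0.0,-0.0,0.0],[-4.41,0.05,0.22,0.0,-0.0,-0.0,0.0],[-4.41,0.05,0.22,0.0,-0.0,-0.0,0.0]]
```

Emit:
carry_out --pt "-4.4 0.05 0.2 0 0 0 0.3" --pt "-4.4 0.05 0.2 0 0 0 0.3" --pt "-4.4 0.05 0.2 0 0 0 0.3" --pt "-4.4 0.05 0.2 0 0 0 0.3" --pt "-4.4 0.05 0.2 0 0 0 0.3" --pt "-4.4 0.05 0.2 0 0 0 0.3" --pt "0 0 0 0 0 0 0.3" --pt "0 0 0 0 0 0 0.3"

```text
clock: 8.82
ee_pos: [607.9, 195.5, 250.7]
tcp_rot: [-0.001, -0.635, 0.773, 0.0]
ft_force: [0.5, 0.2, -0.3]
finger_gap: 0.697
```

```bash
python3 - <<'E'
from h import *
np.set_printoptions(precision=2,suppress=True)
o,c=snap("wrist","w5")
print(o["ee_pos"],o["tcp_rot"],o["joint_vel"],o["clock"])
for x in ctrl.place_of("fork_hole",c)[:3]: print(x,atz(c,x["pixel"],95,o),dep(c,x["pixel"],o))
p=proj(c,[592,112,95],o);print(p)
u,v=map(int,p);cv2.imwrite("pics/w5c.png",cv2.resize(c["image"][max(v-70,0):v+70,u-80:u+80],None,fx=4,fy=4,interpolation=2)[:,:,::-1]);print(max(v-70,0),u-80)
E
```

```text
[607.87 195.45 250.69] [-0.   -0.63  0.77  0.  ] [-0.02 -0.02 -0.01  0.   -0.    0.  ] 8.825
{'pixel': [318.3, 105.1], 'score': 0.75} [591.25 113.42  95.  ] [590.6  110.94  10.58]
[316.78 103.13]
33 236
```

View pics/w5.png

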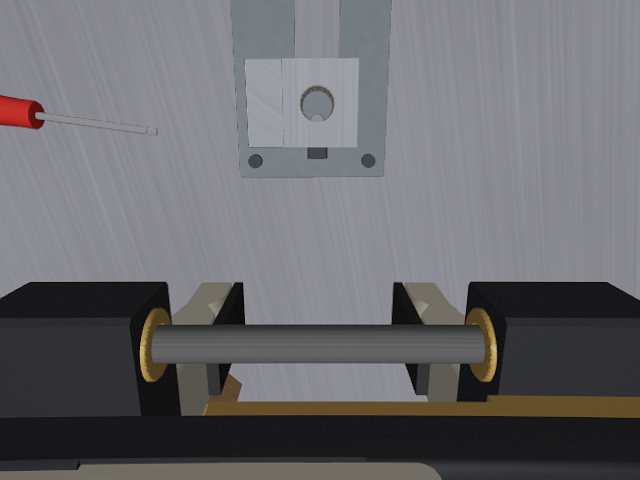

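View pics/w5c.png

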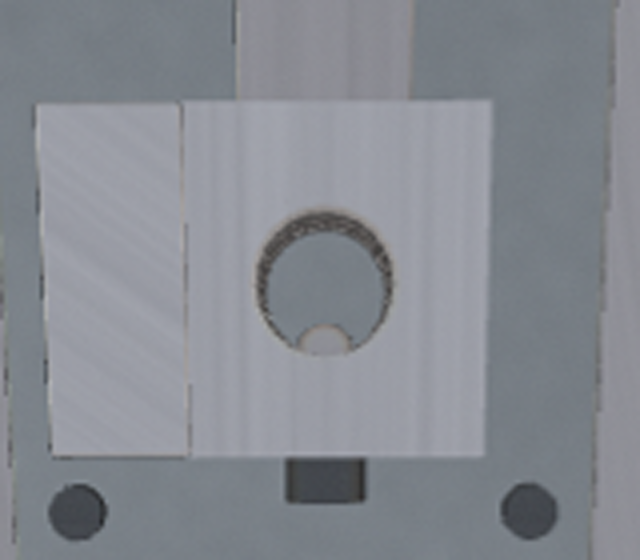

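The holes line up: you can see straight through at (317,103), and the fork hole is at about (592,112). Next I go to the slim pin.

```bash
python3 - <<'E'
from h import *
o,c=pickle.load(open("w5.pkl","rb"))
print(atz(c,(316.75,102.9),95,o))
rows([498,-301,265],10,-1.766)
o=ctrl.get_obs();o["ee_pos"]=np.array([498,-301,265.]);rows([484,-371,255],2,-1.766,o)
E
```

```text
[591.99453823 111.85534855  95.        ]
yaw0 -1.767805431141742 turn [ 0.00018986 -0.00029506 -0.00180546]
[[5.07,0.11,-0.14,0.0,-0.0,-0.0,0.0],[5.07,0.11,-0.14,0.0,-0.0,-0.0,0.0],[5.07,0.11,-0.14,0.0,-0.0,-0.0,0.0],[5.07,0.11,-0.14,0.0,-0.0,-0.0,0.0],[5.07,0.11,-0.14,0.0,-0.0,-0.0,0.0],[5.07,0.11,-0.14,0.0,-0.0,-0.0,0.0],[5.07,0.12,-0.14,0.0,-0.0,-0.0,0.0],[5.07,0.12,-0.14,0.0,-0.0,-0.0,0.0],[5.07,0.12,-0.14,0.0,-0.0,-0.0,0.0],[5.07,0.12,-0.14,0.0,-0.0,-0.0,0.0]]
yaw0 -1.767805431141742 turn [ 0.00018986 -0.00029506 -0.00180546]
[[3.57,0.0,0.5,0.0,-0.0,-0.001,0.0],[3.57,0.0,0.5,0.0,-0.0,-0.001,0.0]]
```

Emit:
carry_out --pt "5 0.1 -0.1 0 0 0 0.3" --pt "5 0.1 -0.1 0 0 0 0.3" --pt "5 0.1 -0.1 0 0 0 0.3" --pt "5 0.1 -0.1 0 0 0 0.3" --pt "5 0.1 -0.2 0 0 0 0.3" --pt "5 0.1 -0.2 0 0 0 0.3" --pt "5.1 0.1 -0.2 0 0 0 0.3" --pt "5.1 0.1 -0.2 0 0 0 0.3" --pt "5.1 0.1 -0.2 0 0 0 0.3" --pt "5 0.1 -0.1 0 0 0 0.3" --pt "0 0 0 0 0 0 0.3" --pt "0 0 0 0 0 0 0.3"

```text
clock: 10.42
ee_pos: [499.3, -297.2, 266.5]
tcp_rot: [0.0, -0.633, 0.774, -0.0]
ft_force: [-0.3, 1.3, 0.6]
finger_gap: 0.7
```

```bash
python3 - <<'E'
from h import *
np.set_printoptions(precision=2,suppress=True)
o,c=snap("wrist","w6")
print(o["ee_pos"],o["tcp_rot"],o["joint_positions"],o["clock"])
for q in("pin","fat_pin"):
  for x in ctrl.place_of(q,c)[:5]: print(q,x,dep(c,x["pixel"],o))
E
```

```text
[ 499.34 -297.19  266.53] [ 0.   -0.63  0.77 -0.  ] [-0.2   0.2  -0.18 -0.   -1.2   0.  ] 10.425
pin {'pixel': [203.6, 122.9], 'score': 0.95} [ 559.32 -382.86  115.87]
pin {'pixel': [319.8, 117.5], 'score': 0.77} [ 483.32 -371.07  130.7 ]
pin {'pixel': [440.8, 84.9], 'score': 0.58} [ 402.47 -375.15  114.51]
fat_pin {'pixel': [365.0, 277.0], 'score': 0.62} [ 473.47 -260.02  130.65]
```

View pics/w6.png

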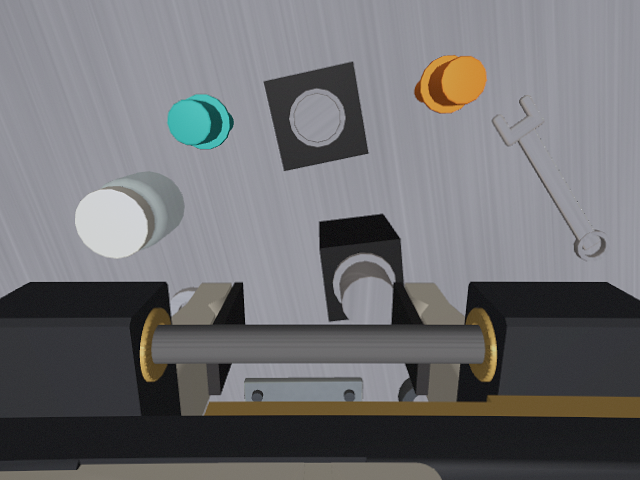

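Pins in the wrist view are at turquoise (203,122), grey slim (317,118), orange (448,82) and grey fat (365,285). The slim grey pin's collar spans about 55 px, roughly 41 mm, which matches the 40 mm in the text. I move over it for the second view.

Emit:
carry_out --pt "3.7 0 0.5 0 0 0 0.45" --pt "3.8 0 0.5 0 0 0 0.45" --pt "0 0 0 0 0 0 0.45" --pt "0 0 0 0 0 0 0.45"

```text
clock: 11.08
ee_pos: [485.6, -369.5, 256.4]
tcp_rot: [0.0, -0.634, 0.773, 0.0]
ft_force: [0.7, 0.8, -0.9]
finger_gap: 0.551
```

```bash
python3 - <<'E'
from h import *
np.set_printoptions(precision=2,suppress=True)
o,c=snap("wrist","w7")
print(o["ee_pos"],o["tcp_rot"],o["joint_positions"],o["clock"])
u,v=map(int,proj(c,[483,-371,130],o));print(u,v)
cv2.imwrite("pics/w7c.png",cv2.resize(c["image"][v-70:v+70,u-80:u+80],None,fx=4,fy=4,interpolation=2)[:,:,::-1])
_,c6=pickle.load(open("w6.pkl","rb"));cv2.imwrite("pics/w6c.png",cv2.resize(c6["image"][50:190,240:400],None,fx=4,fy=4,interpolation=2)[:,:,::-1])
E
```

```text
[ 485.62 -369.47  256.37] [ 0.   -0.63  0.77  0.  ] [-0.33  0.25 -0.13 -0.   -1.19  0.13] 11.075
321 234
```

View pics/w7c.png

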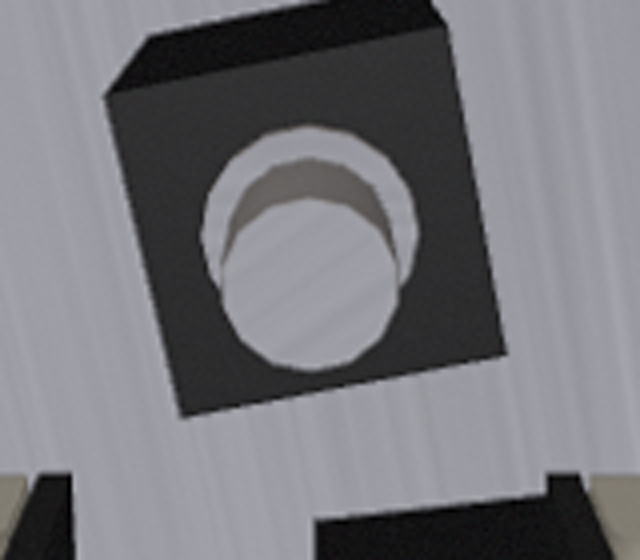

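View pics/w6c.png

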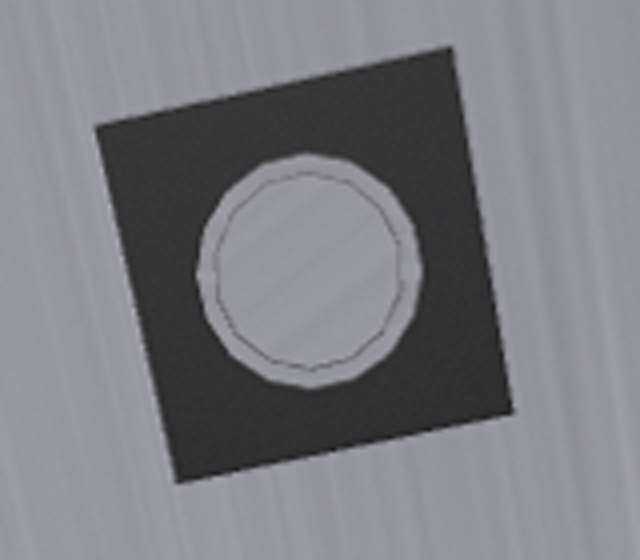

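```bash
python3 - <<'E'
from h import *
np.set_printoptions(precision=2,suppress=True)
o6,c6=pickle.load(open("w6.pkl","rb"));o7,c7=pickle.load(open("w7.pkl","rb"))
f7=lambda x,y:(241+x/4-.4,164+y/4-.4); f6=lambda x,y:(240+x/4-.4,50+y/4-.4)
h7=f7(310.5,284);h6=f6(309,271)   # head top centres
k7=f7(310.5,232);k6=f6(309,270)   # collar top
print("head tri",tri([(c7,h7,o7),(c6,h6,o6)]),"z130:",atz(c7,h7,130,o7),atz(c6,h6,130,o6))
print("collar tri",tri([(c7,k7,o7),(c6,k6,o6)]),"z95:",atz(c7,k7,95,o7),atz(c6,k6,95,o6))
a,b=atz(c7,f7(221,284),130,o7),atz(c7,f7(400,284),130,o7);print("head dia",np.linalg.norm(a-b))
a,b=atz(c7,f7(202,232),95,o7),atz(c7,f7(418,232),95,o7);print("collar dia",np.linalg.norm(a-b))
rows([483.6,-371.3,125],4)
E
```

```text
head tri (array([ 485.11, -371.52,  130.  ]), [np.float64(0.006142715749610184), np.float64(0.006142715749534765)]) z130: [ 485.1  -371.52  130.  ] [ 485.11 -371.52  130.  ]
collar tri (array([ 485.09, -371.77,   95.52]), [np.float64(0.06709549632413553), np.float64(0.06709549632424607)]) z95: [ 485.05 -371.64   95.  ] [ 485.16 -371.79   95.  ]
head dia 29.2744961168638
collar dia 39.716038217993386
yaw0 -1.7666862317064371 turn [-0.  0. -0.]
[[0.06,0.04,3.29,-0.0,0.0,-0.0,0.0],[0.06,0.04,3.29,-0.0,0.0,-0.0,0.0],[0.06,0.04,3.29,-0.0,0.0,-0.0,0.0],[0.06,0.04,3.29,-0.0,0.0,-0.0,0.0]]
```

Two views agree: pin at (485.1, −371.6), top at z = 130, head Ø29.3 mm and collar Ø39.7 mm. It is the slim one. I descend and grip.

Emit:
carry_out --pt "0.2 0 3.3 0 0 0 0.45" --pt "0 0 3.4 0 0 0 0.45" --pt "0 0 3.4 0 0 0 0.45" --pt "0 0 3.2 0 0 0 0.45" --pt "0 0 0 0 0 0 0.45" --pt "0 0 0 0 0 0 1" --pt "0 0 0 0 0 0 1" --pt "0 0 0 0 0 0 1" --pt "0 0 0 0 0 0 1" --newtons 50

```text
clock: 12.25
ee_pos: [485.6, -372.4, 125.0]
tcp_rot: [0.001, -0.634, 0.773, -0.001]
ft_force: [-0.8, 2.4, 6.7]
finger_gap: 0.333
```

Emit:
carry_out --pt "0 0 -1 0 0 0 1" --pt "0 0 -2 0 0 0 1" --pt "0 0 -3 0 0 0 1" --pt "0 0 -3 0 0 0 1" --pt "0 0 -3 0 0 0 1" --pt "0 0 -3 0 0 0 1" --pt "0 0 0 0 0 0 1" --pt "0 0 0 0 0 0 1"

```text
clock: 13.25
ee_pos: [484.4, -371.8, 272.7]
tcp_rot: [0.0, -0.634, 0.773, 0.001]
ft_force: [0.1, 0.4, -2.2]
finger_gap: 0.331
```

```bash
python3 - <<'E'
from h import *
np.set_printoptions(precision=2,suppress=True)
o,c=snap("wrist","w8");os,cs=snap("side","s8")
print(o["ee_pos"],o["tcp_rot"],o["ft_force"],o["finger_gap"],o["clock"])
u,v=map(int,proj(cs,o["ee_pos"]));print(u,v)
cv2.imwrite("pics/s8c.png",cv2.resize(cs["image"][max(v-60,0):v+100,u-90:u+90],None,fx=4,fy=3.7,interpolation=2)[:,:,::-1])
rows([592,112,275],12,-1.766)
E
```

```text
[ 484.37 -371.81  272.65] [ 0.   -0.63  0.77  0.  ] [ 0.07  0.38 -2.22] 0.3314088705043721 13.25
364 288
yaw0 -1.7680268288331964 turn [ 0.  0. -0.]
[[-4.13,-0.09,-0.02,0.0,0.0,-0.0,0.0],[-4.13,-0.09,-0.02,0.0,0.0,-0.0,0.0],[-4.13,-0.09,-0.02,0.0,0.0,-0.0,0.0],[-4.13,-0.09,-0.02,0.0,0.0,-0.0,0.0],[-4.13,-0.09,-0.02,0.0,0.0,-0.0,0.0],[-4.13,-0.09,-0.02,0.0,0.0,-0.0,0.0],[-4.13,-0.09,-0.02,0.0,0.0,-0.0,0.0],[-4.13,-0.1,-0.02,0.0,0.0,-0.0,0.0],[-4.13,-0.1,-0.02,0.0,0.0,-0.0,0.0],[-4.13,-0.1,-0.02,0.0,0.0,-0.0,0.0],[-4.13,-0.1,-0.02,0.0,0.0,-0.0,0.0],[-4.13,-0.1,-0.02,0.0,0.0,-0.0,0.0]]
```

View pics/w8.png

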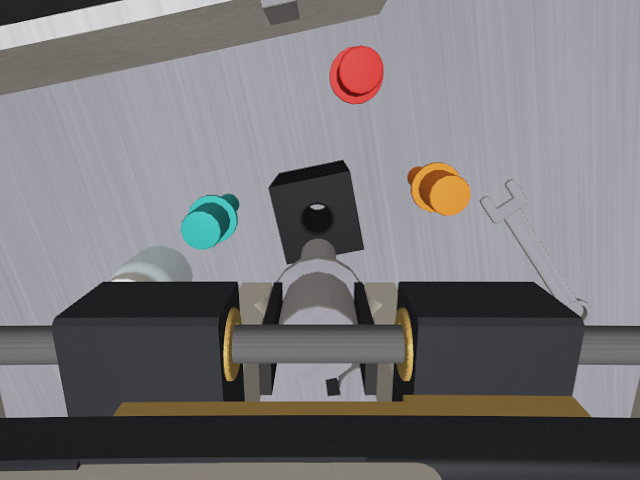

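View pics/s8c.png

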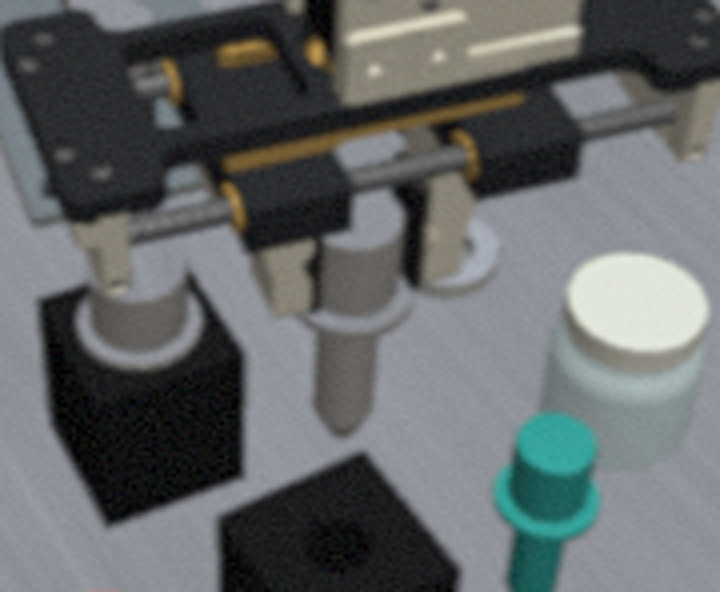

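```bash
python3 - <<'E'
from h import *
np.set_printoptions(precision=2,suppress=True)
o,c=pickle.load(open("w8.pkl","rb"))
im=cv2.resize(c["image"][190:290,250:385],None,fx=6,fy=6,interpolation=2)[:,:,::-1].copy()
T=np.linalg.inv(c["T_tool_cam"])
def pt(X): 
    return cv2.projectPoints(np.array([X],float),cv2.Rodrigues(T[:3,:3])[0],T[:3,3],K(c),c["dist_coeffs"])[0][0,0]
for x in(-2,0,2):
    p=pt([x,0,109.5]);print(x,p);cv2.circle(im,(int((p[0]-250+.5)*6),int((p[1]-190+.5)*6)),3,(0,0,255),-1)
for r,z in((4,109.5),(10,94.5),(20,34.5)):
  for a in np.linspace(0,2*np.pi,60):
    p=pt([-.7+r*np.cos(a),r*np.sin(a),z]);cv2.circle(im,(int((p[0]-250+.5)*6),int((p[1]-190+.5)*6)),1,(0,255,0),-1)
cv2.imwrite("pics/w8c.png",im)
E
```

```text
-2 [318.08 248.4 ]
0 [318.08 245.3 ]
2 [318.08 242.2 ]
```

View pics/w8c.png

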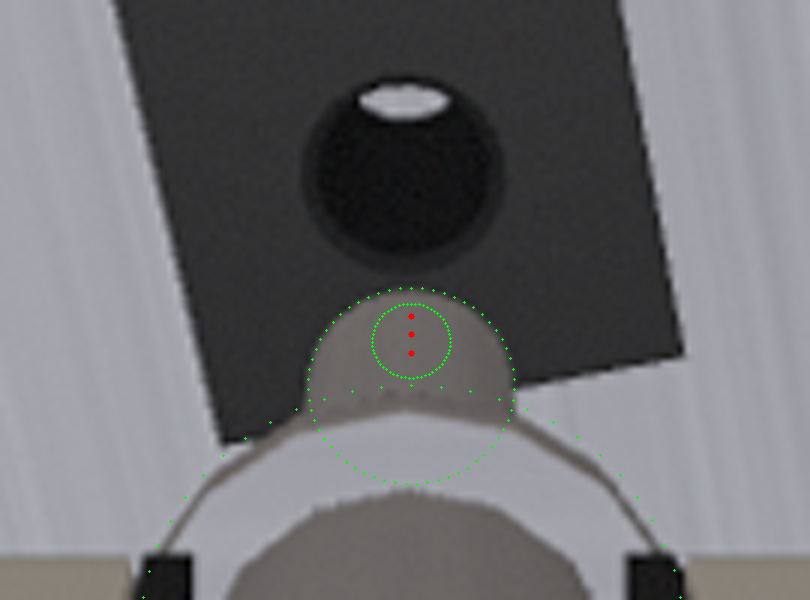

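The pin is held upright and centred within about 1 mm: the tip is at (317,246), where I predicted it. I carry it over the fork hole.

Emit:
carry_out --pt "-4.1 -0.1 0 0 0 0 1" --pt "-4.1 -0.1 0 0 0 0 1" --pt "-4.1 -0.1 0 0 0 0 1" --pt "-4.1 -0.1 0 0 0 0 1" --pt "-4.1 -0.1 0 0 0 0 1" --pt "-4.1 -0.1 0 0 0 0 1" --pt "-4.1 -0.1 0 0 0 0 1" --pt "-4.1 -0.1 0 0 0 0 1" --pt "-4.1 -0.1 0 0 0 0 1" --pt "-4.1 -0.1 0 0 0 0 1" --pt "-4.1 -0.1 0 0 0 0 1" --pt "-4.3 -0.1 0 0 0 0 1" --pt "0 0 2.5 0 0 0 1" --pt "0 0 2.5 0 0 0 1" --pt "0 0 0 0 0 0 1" --pt "0 0 0 0 0 0 1"

```text
clock: 15.35
ee_pos: [593.7, 109.8, 223.8]
tcp_rot: [-0.0, -0.634, 0.773, -0.0]
ft_force: [-0.3, 0.3, -2.3]
finger_gap: 0.334
```

```bash
python3 - <<'E'
from h import *
np.set_printoptions(precision=2,suppress=True)
o,c=snap("wrist","w9");os,cs=snap("side","s9")
print(o["ee_pos"],o["tcp_rot"],o["ft_force"],o["joint_vel"],o["clock"])
cv2.imwrite("pics/s9c.png",cv2.resize(cs["image"][100:260,200:380],None,fx=4,fy=3.7,interpolation=2)[:,:,::-1])
rows([591.9,111.3,215],1,-1.766)
E
```

```text
[593.75 109.82 223.84] [-0.   -0.63  0.77 -0.  ] [-0.32  0.31 -2.27] [-0.   -0.01  0.01 -0.    0.   -0.  ] 15.35
yaw0 -1.7678933652144546 turn [-0.  0. -0.]
[[-0.09,0.23,0.95,-0.001,0.001,-0.002,0.0]]
```

View pics/s9c.png

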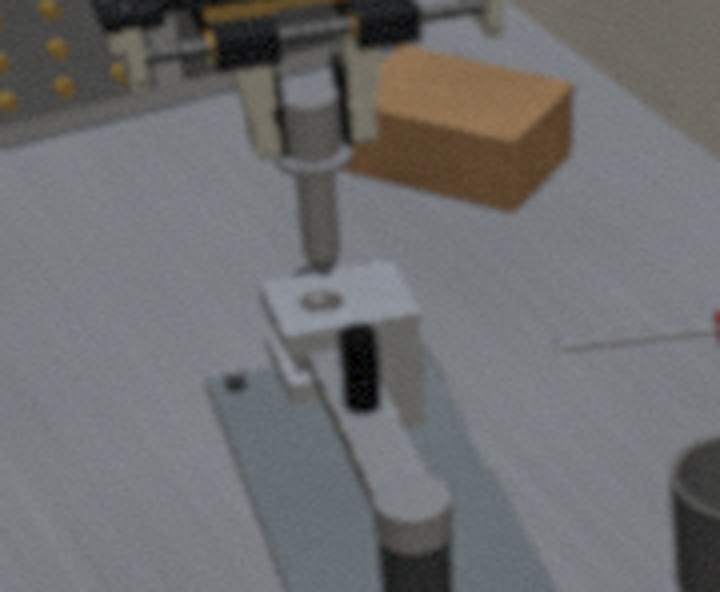

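View pics/w9.png

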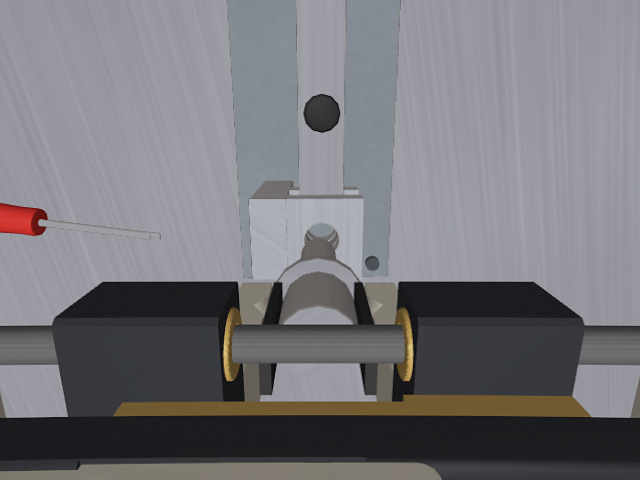

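```bash
python3 - <<'E'
from h import *
np.set_printoptions(precision=2,suppress=True)
o,c=pickle.load(open("w9.pkl","rb"))
im=cv2.resize(c["image"][180:280,250:385],None,fx=6,fy=6,interpolation=2)[:,:,::-1].copy()
def d(p,col,r=1): cv2.circle(im,(int((p[0]-250+.5)*6),int((p[1]-180+.5)*6)),r,col,-1)
for h,col in (((592,111.9),(0,255,0)),):
  for a in np.linspace(0,2*np.pi,80): d(proj(c,[h[0]+11.5*np.cos(a),h[1]+11.5*np.sin(a),95],o),col)
R=Ro.from_quat(o["tcp_rot"],scalar_first=True)
for r,z in((4,109.5),(10,94.5)):
  for a in np.linspace(0,2*np.pi,60): d(proj(c,R.apply([-.7+r*np.cos(a),r*np.sin(a),z])+o["ee_pos"],o),(0,0,255))
cv2.imwrite("pics/w9c.png",im)
E
```

```text
(no output)
```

View pics/w9c.png

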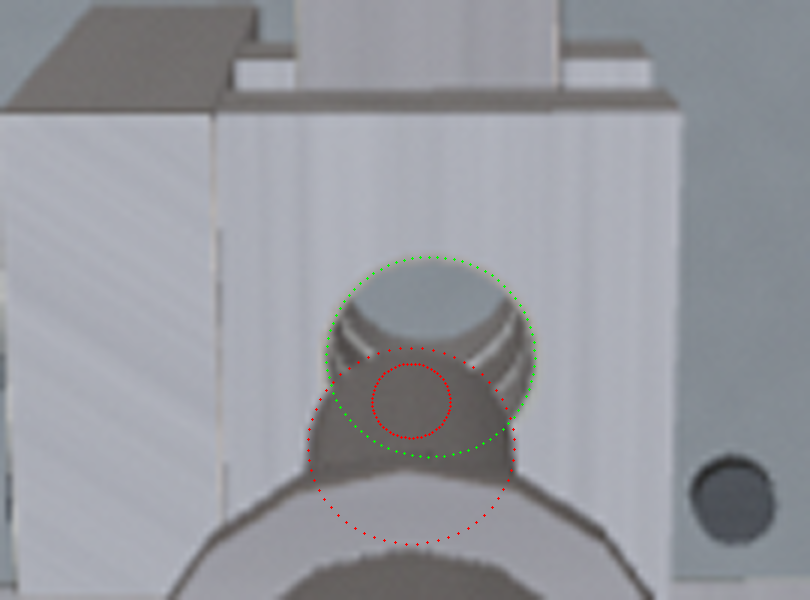

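Emit:
carry_out --pt "-0.1 0.2 0.6 0 0 0 1" --pt "0 0 0.6 0 0 0 1" --pt "0 0 0 0 0 0 1"

```text
clock: 15.82
ee_pos: [591.2, 111.1, 210.7]
tcp_rot: [-0.001, -0.634, 0.773, 0.0]
ft_force: [0.6, -0.3, -2.7]
finger_gap: 0.332
```

```bash
python3 - <<'E'
from h import *
for i in range(3):
    o=ctrl.get_obs();print(np.round(o["ee_pos"],2),o["clock"]);c=ctrl.read_camera("wrist")
rows([591.9,111.3,205],1,-1.767)
E
```

```text
[591.18 111.13 210.72] 15.825
[591.42 111.18 211.08] 15.875
[591.64 111.26 211.32] 15.925
yaw0 -1.7677236309615163 turn [-1.49028036e-04 -4.44329477e-05 -7.23627653e-04]
[[-0.01,-0.02,0.65,-0.0,-0.0,-0.001,0.0]]
```

Emit:
carry_out --pt "0 0 0.8 0 0 0 1" --pt "0 0 0.8 0 0 0 1" --pt "0 0 0.6 0 0 0 1" --pt "0 0 0.4 0 0 0 1" --pt "0 0 0 0 0 0 1"

```text
clock: 16.6
ee_pos: [591.5, 110.8, 185.1]
tcp_rot: [-0.0, -0.634, 0.773, -0.0]
ft_force: [0.9, -2.8, -1.9]
finger_gap: 0.337
```

Emit:
carry_out --pt "0 0 0.7 0 0 0 1" --pt "0 0 0.7 0 0 0 1" --pt "0 0 0.7 0 0 0 1" --pt "0 0 0 0 0 0 1"

```text
clock: 17.1
ee_pos: [590.9, 111.1, 162.9]
tcp_rot: [-0.001, -0.634, 0.773, 0.0]
ft_force: [0.8, -2.7, -4.2]
finger_gap: 0.331
```

Emit:
carry_out --pt "0 0 0.7 0 0 0 1" --pt "0 0 0.7 0 0 0 1" --pt "0 0 0.7 0 0 0 1" --pt "0 0 0.5 0 0 0 1" --pt "0 0 0 0 0 0 1"

```text
clock: 17.73
ee_pos: [590.9, 111.1, 137.3]
tcp_rot: [-0.001, -0.634, 0.773, 0.0]
ft_force: [-2.1, -4.4, -2.5]
finger_gap: 0.333
```

Emit:
carry_out --pt "0 0 0.4 0 0 0 1" --pt "0 0 0.4 0 0 0 1" --pt "0 0 0.3 0 0 0 1" --pt "0 0 0 0 0 0 1"

```text
clock: 18.23
ee_pos: [591.7, 111.1, 130.0]
tcp_rot: [0.0, -0.634, 0.773, -0.001]
ft_force: [-10.1, -6.4, 16.9]
finger_gap: 0.332
```

```bash
python3 - <<'E'
from h import *
np.set_printoptions(precision=2,suppress=True)
o,c=snap("wrist","w10");os,cs=snap("side","s10")
print(o["ee_pos"],o["tcp_rot"],o["ft_force"],o["clock"])
cv2.imwrite("pics/s10c.png",cv2.resize(cs["image"][120:260,220:350],None,fx=5,fy=4.2,interpolation=2)[:,:,::-1])
E
```

```text
[591.72 111.07 129.97] [ 0.   -0.63  0.77 -0.  ] [-10.13  -6.42  16.94] 18.225
```

View pics/s10c.png

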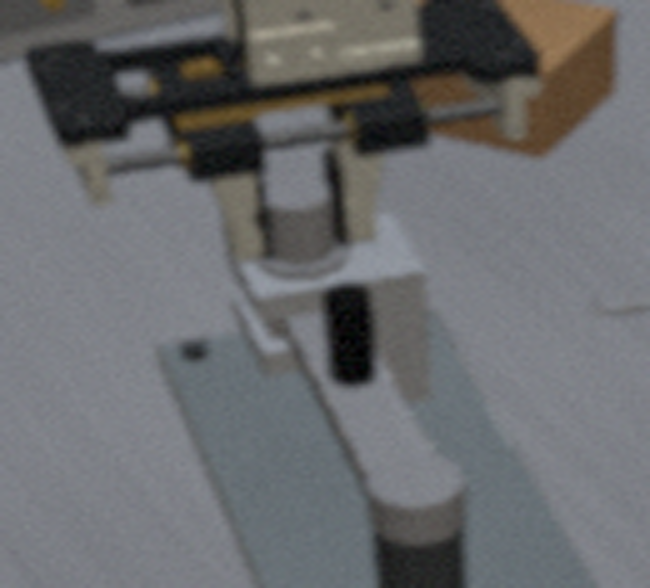

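View pics/w10.png

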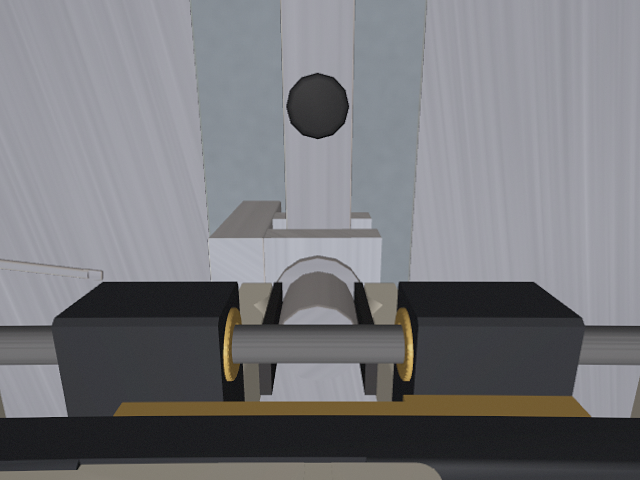

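Emit:
carry_out --pt "0 0 0.2 0 0 0 1" --pt "0 0 0.2 0 0 0 1" --pt "0 0 0 0 0 0 1"

```text
clock: 18.7
ee_pos: [591.7, 111.0, 129.8]
tcp_rot: [0.001, -0.635, 0.773, -0.001]
ft_force: [-21.7, -5.3, 47.4]
finger_gap: 0.333
```

Emit:
carry_out --pt "0 0 -0.4 0 0 0 1" --pt "0 0 0 0 0 0 0.4" --pt "0 0 0 0 0 0 0.4" --pt "0 0 0 0 0 0 0.4" --pt "0 0 0 0 0 0 0.4"

```text
clock: 19.32
ee_pos: [591.8, 111.6, 127.1]
tcp_rot: [0.0, -0.634, 0.773, 0.0]
ft_force: [-0.2, -0.0, 0.6]
finger_gap: 0.596
```

```bash
python3 - <<'E'
from h import *
o,c=snap("wrist","w11")
print(o["ee_pos"],o["ft_force"],o["finger_gap"],o["clock"])
cv2.imwrite("pics/w11c.png",cv2.resize(c["image"][180:360,220:420],None,fx=4,fy=3.3,interpolation=2)[:,:,::-1])
E
```

```text
[591.79510636 111.58758054 127.1101974 ] [-0.1918645  -0.024647    0.58323658] 0.5958389668686073 19.325
```

View pics/w11c.png

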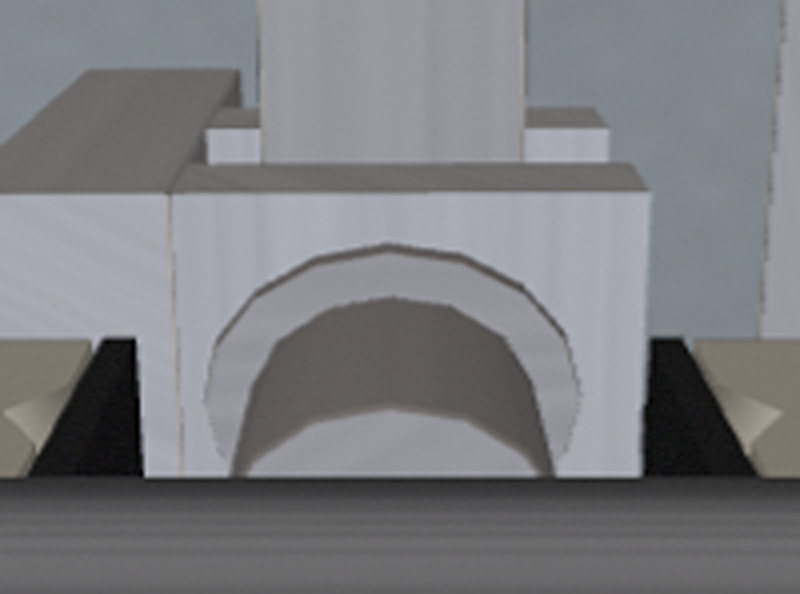

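Emit:
carry_out --pt "0 0 -2 0 0 0 0.4" --pt "0 0 -4 0 0 0 0.4" --pt "0 0 -5 0 0 0 0.3" --pt "0 0 -3 0 0 0 0.3" --pt "-4 0 0 0 0 0 0.3" --pt "-4 0 0 0 0 0 0.3" --pt "0 0 0 0 0 0 0.3" --pt "0 0 0 0 0 0 0.3"

```text
clock: 20.38
ee_pos: [607.1, 189.7, 266.9]
tcp_rot: [-0.0, -0.634, 0.773, 0.0]
ft_force: [-1.1, -0.1, 0.0]
finger_gap: 0.698
```

```bash
python3 - <<'E'
from h import *
np.set_printoptions(precision=2,suppress=True)
o,c=snap("wrist","w12");os,cs=snap("side","s12")
print(o["ee_pos"],o["ft_force"],o["clock"])
u,v=proj(c,[592,112,130],o);print(u,v)
u,v=int(u),int(v);v0=max(v-80,0)
im=c["image"]
cv2.imwrite("pics/w12c.png",cv2.resize(im[v0:v0+150,u-90:u+90],None,fx=4,fy=4,interpolation=2)[:,:,::-1]);print(u-90,v0)
cv2.imwrite("pics/s12c.png",cv2.resize(cs["image"][130:270,220:350],None,fx=5,fy=4.2,interpolation=2)[:,:,::-1])
print("head top depth",dep(c,proj(c,[592,112,130],o),o),dep(cs,proj(cs,[592,112,135])))
for n,X in (("fork top",[575,105,95]),("fork top+x",[612,110,95])): print(n,dep(c,proj(c,X,o),o))
E
```

```text
[607.08 189.74 266.94] [-1.14 -0.11  0.03] 20.375
317.20688409658106 111.64142217604058
227 31
head top depth [592.01 112.09 135.99] [592.21 112.5  134.64]
fork top [575.37 105.24 101.44]
fork top+x [611.92 110.03  96.31]
```

View pics/w12c.png

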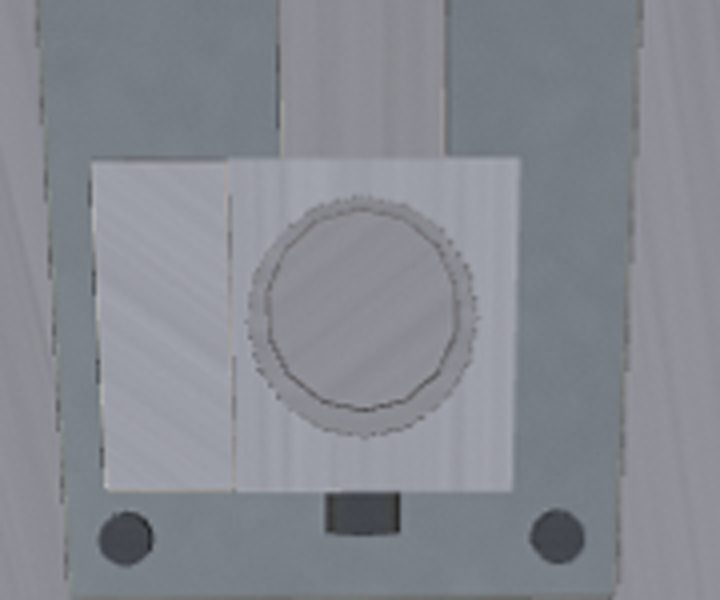

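View pics/s12c.png

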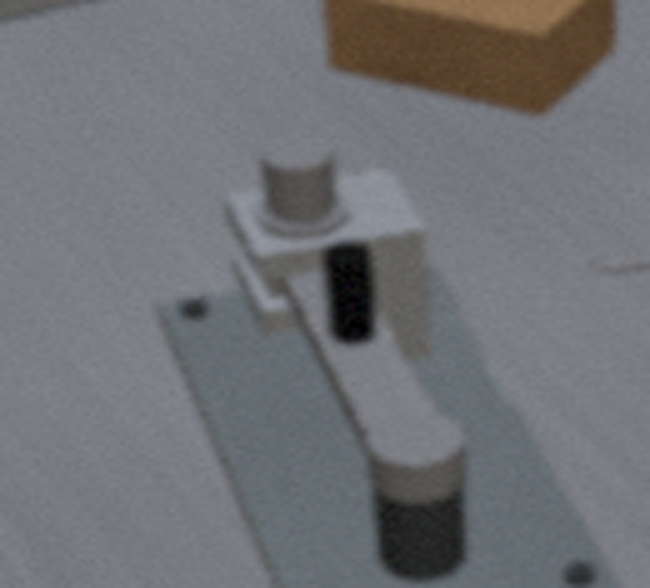

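The head top stands about 40 mm above the fork top, so the collar looks seated. One last check with patch medians, and a comparison of the other things against the start.

```bash
python3 - <<'E'
from h import *
np.set_printoptions(precision=2,suppress=True)
o,c=pickle.load(open("w12.pkl","rb"))
def patch(X0,z,r):
    g=[dep(c,proj(c,[X0[0]+a,X0[1]+b,z],o),o)[2] for a in np.arange(-r,r+.1,2) for b in np.arange(-r,r+.1,2)]
    return np.median(g),len(g)
print("head",patch((592,112),135,8),"fork",patch((614,112),95,2))
xh=np.array([.981,-.194]);yh=np.array([.194,.981])
for y in(-22,22): print(patch(np.array([592,112])+yh*y+xh*-17,95,2))
ot,ct=snap("top","t12");i0=pickle.load(open("top1.pkl","rb"))[1]["image"]
s0=pickle.load(open("side1.pkl","rb"))[1]["image"];s1=pickle.load(open("s12.pkl","rb"))[1]["image"]
d=np.abs(s0.astype(int)-s1).max(2);d=(cv2.blur(d.astype(np.float32),(5,5))>18).astype(np.uint8)
n,l,st,ce=cv2.connectedComponentsWithStats(d)
for s in st[1:]:
    if s[4]>15: print(s)
cv2.imwrite("pics/t12.png",ct["image"][:,:,::-1])
cv2.imwrite("pics/s12.png",s1[:,:,::-1])
E
```

```text
head (np.float64(136.08517958934257), 81) fork (np.float64(95.91898353133904), 9)
(np.float64(95.63576944253931), 9)
(np.float64(95.72935201283524), 9)
[   0    0   43   79 2419]
[ 208    0  108  106 5242]
[ 232  168   73   75 2123]
[   0  225   29  105 1297]
[  0 268   9  12  46]
[343 349  32  39 930]
```

View pics/s12.png

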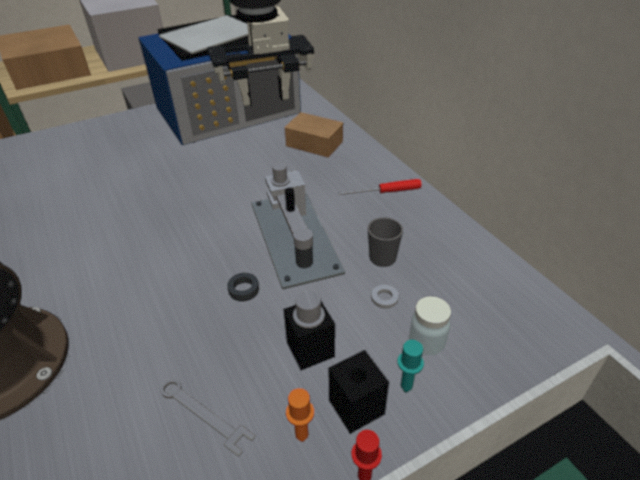

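The head is 40.2–40.4 mm above the fork top against a nominal 40, so it is flush within noise. Only the link, the pin and the robot changed in the side view; the fat pin, jar, cup and rings have not moved.

```bash
python3 -c "
from workcell import ctrl
print(ctrl.get_obs()['clock']);print(ctrl.sign_off())"
```

```text
20.525
the job is handed in; nothing more can be done
None
```

I swung the link arm into the fork until it met its stop, then pushed the slim pin down through fork and arm until its collar sat on the fork. I let go and handed the job in at about 20.5 s of the 64 s allowed.

**Link arm:** The push force rose sharply at the stop. A wrist picture from above then looked straight through the aligned holes.

**Pin:** The one I took measured 29.3 mm across the head and 39.7 mm across the collar, so it was the slim one. I pressed until the wrist force reached 47 N upward with no further travel. The head top then stood 40.2–40.4 mm above the fork top, where 40 mm is exactly flush; the difference is within depth noise.

**Other things:** Comparing the side view with the start showed changes only at the link, the slim pin's stand and the robot. The fat pin, jar, cup and rings had not moved.

**Did not agree:**
- On the way in I read almost no insertion force (about -2 to -4 N in z) instead of the 5–15 N described; I had only paused readings there.
- A sideways force of about 22 N in -x appeared during the final press and was gone after release.

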